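# Set the lamp dimmer to half and hold the light probe over the lamp

## Robot

A 7-joint arm with a two-finger parallel gripper is mounted at the origin on the work surface. World frame = base frame: x ahead of the robot, y to its left, z up, the work surface at z = 0. Lengths are in m, angles in rad, forces in N, time in s.
With the tool pointing down it reaches from about 0.4 to 0.85 m from the base axis. Payload 10.4 kg.
Tool frame: the origin (TCP) lies on the mounting face of the last link; the fingertips stand r.tips_ahead ahead of it and the grasp point (between the pads) lies 164 mm ahead of it (r.tips_ahead is the distance from the TCP to the fingertips, in m); z points along the fingers, y is the line along which they close (so a half turn about z gives the same grasp; the last joint's range is limited). The gripper opens to 87 mm and grips with 3 to 60 N. Pads are 19 mm wide; open, the fingers measure 117 mm over their backs; the gripper's body (75 mm by 190 mm) begins 51 mm behind the grasp point.
Start: joints at [1.149, 0.332, -0.065, 1.46, 0.022, 1.35, -0.088], TCP at [0.243, -0.576, 0.405] pointing down, gripper open.
Joint ranges: [-2.6, 2.6], [-0.5, 2.12], [-1.47, 1.34], [0.16, 2.42], [-1.27, 4.41], [0.06, 2.06], [-2.6, 2.6]. Speed limits (rad/s): [2.22, 2.22, 2.79, 2.79, 3.14, 3.14, 3.14].

## Interface

Orientations are given as a unit quaternion [x, y, z, w].
In Python, from bench import telemetry, imaging, job, r gives the robot as it stands.
- The arm moves only by the tool move_arm, never from a script. Its argument "steps" is a list of rows, each an object of numbers: "dx", "dy", "dz": the shift along the tool's x, y, z in cm; "spin": the turn about the tool's z in rad. In form: [{"dx": .., "dy": .., "dz": .., "spin": ..}, ...]. A call has 1 to 12 rows; each row shifts and turns the commanded pose from where the row before left it, along the tool's axes as they then stand; what a row does not reach is not made up. A row lasts 1/10 s, in which the tool goes at most 50 mm and 8.59 degrees, less where a joint would pass 70% of its speed; a pose out of reach is approached as far as the arm can. A call with a gripper value outside its range is refused whole. "claw" is the finger opening in cm, from 0 to 8.7, set as the call begins (left out, the last holds). The fingers move at their own pace and stop on an object; "squeeze" is the grip in N (left out, the last holds). Time passes only in rows, so rows that do not move let the fingers close. It gives the time, the measured TCP pose, the force, the opening and the grip force at its end, in the units of the state.
- telemetry.read_state(): the state, without advancing time (a new reading comes with each control period).
- imaging.camera(name): name is "scene" or "side" or "wrist"; returns a dict with "img" (384x512x3 uint8, red, green, blue), "camera_matrix" (3x3 intrinsics, pixels), "R" (3x3) and "t" (3): a world point X has camera coordinates R X + t. Camera axes: x right, y down, z forward; pixel columns grow to the right and rows downward; lengths in m; the calibration is good to about 2 mm. A picture is of the moment at which its call begins. There is no depth.
- job.close_job(): hands the job in; it is judged then, once.
The state is a dict: "time": time; "joint_positions": joint angles; "joint_vel": joint speeds; "joint_torque": joint torques, N m; "ee_pos": TCP position; "eef_rot": TCP orientation; "ft_force": force on the tool from outside, world axes, zero at the start; "torque": the same for the moment, N m; "width": finger opening in m; "grip_force": force on a finger pad.
Only numpy, scipy, OpenCV 4.12 (cv2) and the standard library are available. Lean on these libraries where they do the work, as an engineer would, in place of code of your own. Each camera call takes 0.05 s, during which the arm holds its last target. There are 200 camera calls.

## Task

Set the dimmer's lever upright (half light) and leave it there; then draw the light probe out of its sloping holder, turn it level with its white dome facing straight down, and hold it still with the dome about 12 cm above the middle of the LED lamp module. Do not touch the lamp module or shift the other things on the bench. Finish while still holding the probe there in the gripper: do not put it down or let go.

Things in the scene. Friction and masses are not known exactly. Their poses are not given: they have to be found in the camera images.
- lever (a joint): Dimmer lever, rad: 0 = upright, positive = leaning to the dimmer's +x side (away from the robot at yaw 0); stops at -0.8 and 0.8; it starts leaning to + by 0.35 to 0.75. It stays where it is left and takes about 1 N at the ball to move.
- lever_ball (a point): Centre of the black ball, 26 mm diameter, on the lever's 10 mm steel rod, 90 mm from the pivot.
- lever_pivot (a point): The lever's pivot, 70 mm above the table, on the dimmer: a fixed white box 130 (x) x 100 (y) x 65 (z) mm centred under this point. The pivot runs along its y axis; the lever swings in its x-z plane between two aluminium discs of 30 mm radius about a line 5 mm below this point.
- probe_grip (a point): Light probe, 0.13 to 0.25 kg: centre of its ribbed grip, near its centre of mass. The handle is a straight grey bar 26 mm wide (probe y) and 22 mm thick (probe z), from 105 mm behind this point to 60 mm ahead. Probe x runs along the bar from tail to head. In the holder it slopes at about 45 degrees, head up, dome on the underside, y level. Level with dome down, its z points straight up.
- probe_dome (a point): Tip of the white dome on the -z face of the probe's head: 105 mm ahead of the grip centre (+x) and 22 mm out on the -z side; axes as the probe. The head is a flat black disc, 46 mm diameter, 16 mm thick, centred 105 mm ahead of the grip centre, on a 14 mm neck.
- probe_tail (a point): Tail end of the probe's bar, 105 mm behind the grip centre; axes as the probe.
- socket_floor (a point): Middle of the floor of the holder's socket, 35 mm above the table. Fixed holder: aluminium tube (outside 41 x 37, inside 29 x 25, 60 mm deep, 1.5 mm play), sloping up at 45 degrees towards holder +x, on a steel base 140 (x) x 90 (y) x 12 mm. Axes: the holder's, z up, x the level way the probe leans. The probe's tail rests on this floor; draw it out along the slope.
- socket_mouth (a point): Middle of the socket's open mouth, 60 mm up the slope from the floor; axes as the holder.
- lamp_middle (a point): Middle of the LED lamp module's upper face, 36 mm above the table. The module is a fixed flat grey tray 240 (x) x 180 (y) x 36 mm with a white board and rows of small yellowish LEDs; its axes: z up, x along its long side.
- dimmer: The dimmer box (see lever_pivot); origin in the middle of its underside.
- holder: The holder (see socket_floor); origin in the middle of its base's underside.
- lamp: The lamp module (see lamp_middle); origin in the middle of its underside.
- meter: Bystander: red hand multimeter 150 x 75 x 40 mm lying on the bench; origin under its middle.
- driver: Bystander: aluminium LED driver block 100 x 36 x 28 mm; origin under its middle.
- screwdriver: Bystander: screwdriver lying on the bench.
- tape: Bystander: roll of black tape, 90 mm diameter, 19 mm high.
- cleaner: Bystander: small white bottle, 56 mm diameter, 150 mm high.
- drill: Bystander: yellow cordless drill standing on its battery, 185 mm high.
- heatsink: Bystander: dark steel block 70 x 50 x 30 mm.
There are look-alikes about, which are no part of the job. Of the things shaped like the dimmer, the white one is meant.

How it is judged:
On the way, in this order (a step that is already met when the one before it is completed fails the run):
1. the lever is upright within 0.13 rad and at rest (value of joint lever between -0.13 and 0.13 rad and velocity of joint lever between -0.05 and 0.05 rad/s), for 0.3 s.
2. the probe is drawn out: gripped, its tail more than 65 mm from the socket's floor and free of the holder (contact force between probe and holder below 0.05 N and distance between probe_tail and socket_floor above 0.065 m and contact force between the fingers and probe above 1 N), for 0.1 s.
At the end, for the whole second after the job is handed in: The lever is within 0.13 rad of upright; the probe is held in the fingers, at rest (under 0.03 m/s and 0.2 rad/s), level with the dome down within 0.2 rad, its dome within 45 mm (horizontally) of the lamp's middle and 75 to 165 mm above it, touching neither holder, lamp nor dimmer (value of joint lever between -0.13 and 0.13 rad and contact force between probe and holder below 0.05 N and contact force between the fingers and probe above 1 N and angle between probe_grip's own z axis and vertical below 0.2 rad and horizontal distance between probe_dome and lamp_middle below 0.045 m and z of probe_dome in the frame of lamp_middle between 0.075 and 0.165 m and contact force between probe and lamp below 0.05 N and contact force between probe and dimmer below 0.05 N and linear speed of probe below 0.03 m/s and angular speed of probe below 0.2 rad/s); the arm keeps its last pose, push and grip.
It fails at once if the lamp module is touched (over 1 N) (contact force between lamp and anything else above 1 N).
It fails at once if a bystander is shifted by more than 30 mm (distance of any of meter, driver, screwdriver, tape, cleaner, drill, heatsink from where it was at the start of the episode above 0.03 m).
It also fails if it takes over 64 s, if anything falls off the work surface, if the arm or the gripper's body presses on something with over 40 N, if the wrist force passes 120 N, or if a joint passes its speed limit or range.

## Working session

There is one attempt and no reset: what is moved stays moved. The work goes in short steps, Python scripts to look and compute and a tool call to move; the robot and the scene stay as the last step left them, time stands still between calls to the robot, and variables do not carry over. Pictures are saved under pics/ and viewed, at most 10 in all, crops included, and the job is handed in when it is done.

Besides the shell and the picture viewer there is one more tool, called as name(argument=value, ...) on one line, values as JSON. move_arm: Moves the arm, as the interface text tells. Its arguments: {"type":"object","properties":{"steps":{"type":"array","items":{"type":"object","properties":{"dx":{"type":"number"},"dy":{"type":"number"},"dz":{"type":"number"},"spin":{"type":"number"}}}},"claw":{"type":"number"},"squeeze":{"type":"number"}},"required":["steps"]}

```bash
mkdir -p pics; ls; python3 - <<'E'
from bench import telemetry, imaging, job, r
import cv2,numpy as np,pickle
d={}
for n in ["scene","side","wrist"]:
    c=imaging.camera(n); d[n]=c; 
    print(n,np.round(c["camera_matrix"],1).tolist(),np.round(-c["R"].T@c["t"],3))
pickle.dump(d,open("cams0.pkl","wb"))
im=np.hstack([d["scene"]["img"],d["side"]["img"]])
for n in ["scene","side"]: cv2.imwrite(f"pics/{n}0.png",cv2.resize(d[n]["img"][:,:,::-1],(800,600),interpolation=cv2.INTER_CUBIC))
s=telemetry.read_state(); print(s, r.tips_ahead)
E
```

```text
pics
scene [[461.6, 0.0, 258.9], [0.0, 461.6, 193.0], [0.0, 0.0, 1.0]] [ 1.339 -0.368  1.083]
side [[397.9, 0.0, 257.5], [0.0, 397.9, 188.2], [0.0, 0.0, 1.0]] [-0.224  0.861  0.961]
wrist [[280.4, 0.0, 256.5], [0.0, 280.4, 191.9], [0.0, 0.0, 1.0]] [ 0.304 -0.551  0.384]
{'time': 0.15, 'joint_positions': array([ 1.14937156,  0.33272593, -0.0647106 ,  1.46072546,  0.02157585,
        1.34985659, -0.08849122]), 'joint_vel': array([-0.00074968, -0.00247996,  0.00096339, -0.00112094,  0.00077022,
       -0.00118217, -0.00030687]), 'joint_torque': array([ 8.37007683e-04, -6.23634982e+01,  2.47062027e-02, -3.90138459e+01,
       -6.13493356e-02,  3.73870530e-02,  1.73109820e-04]), 'ee_pos': array([ 0.24269453, -0.57586433,  0.40414805]), 'eef_rot': array([ 9.80180058e-01,  1.98108032e-01, -1.08117782e-04, -4.99200558e-04]), 'ft_force': array([ 0.54486853, -0.07465184, -0.86058546]), 'torque': array([-0.04016436,  0.02038122,  0.02684458]), 'grip_force': 0.0, 'width': 0.0869393864742578} 0.1822
```

View pics/scene0.png

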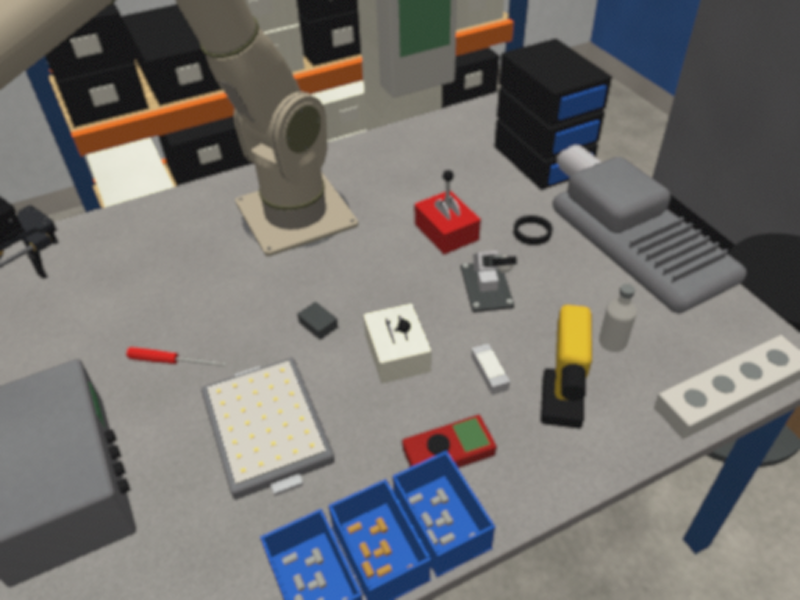

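View pics/side0.png

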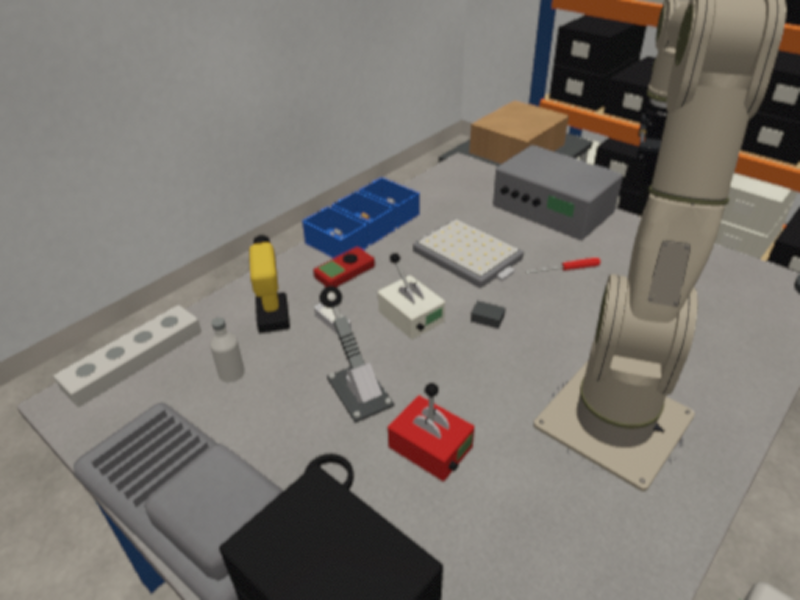

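Scene (800-px view): the white box at (397,335) and the red one at (447,215) are both shaped like the dimmer. The white one is meant, and the red one is the look-alike. The holder with the probe is at (487,285) and the lamp with LEDs at (267,425). In the side view they are at: white dimmer (410,303), ball (395,258), probe head (331,296), lamp (468,250).

```bash
python3 - <<'E'
import cv2,numpy as np,pickle
d=pickle.load(open("cams0.pkl","rb"))
def crop(n,x,y,w=133,h=100):
    im=d[n]["img"][y:y+h,x:x+w,::-1]
    im=cv2.resize(im,(400,300),interpolation=cv2.INTER_CUBIC)
    for k in range(0,w,10):
        cv2.line(im,(k*3,0),(k*3,8 if (x+k)%50 else 20),(0,0,255),1)
    for k in range(0,h,10): cv2.line(im,(0,k*3),(8 if (y+k)%50 else 20,k*3),(0,0,255),1)
    return im
a=np.vstack([np.hstack([crop("scene",220,150),crop("side",190,155)]),np.hstack([crop("scene",120,220),crop("side",210,190)])])
cv2.imwrite("pics/crop1.png",a)
E
```

```text
(no output)
```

View pics/crop1.png

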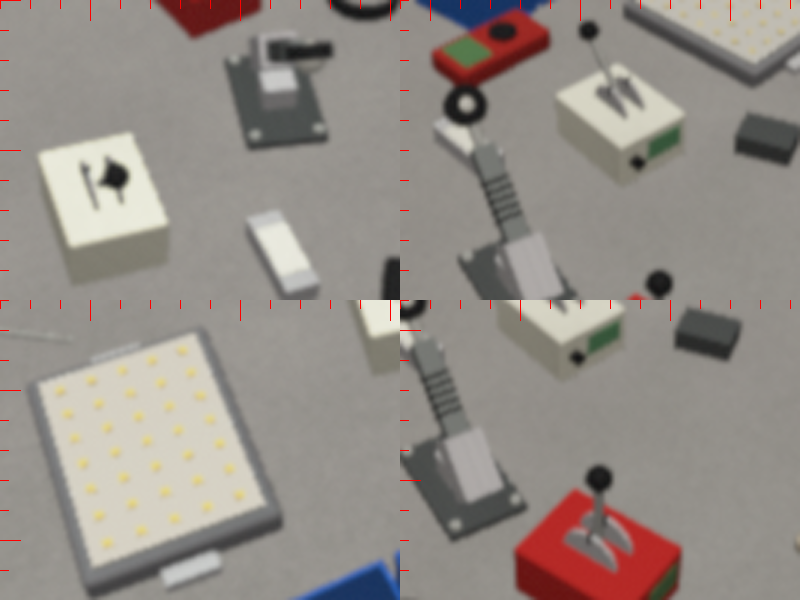

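```bash
cat > h.py <<'E'
import numpy as np,pickle,cv2
def ray(c,uv):
    K=c["camera_matrix"];R=c["R"];t=c["t"]
    dd=R.T@np.linalg.inv(K)@np.array([uv[0],uv[1],1.]); return -R.T@t, dd/np.linalg.norm(dd)
def plane(c,uv,z):
    o,d=ray(c,uv); return o+d*(z-o[2])/d[2]
def tri(c1,u1,c2,u2):
    o1,d1=ray(c1,u1);o2,d2=ray(c2,u2)
    s=np.linalg.lstsq(np.c_[d1,-d2],o2-o1,rcond=None)[0]
    a=o1+s[0]*d1;b=o2+s[1]*d2; return (a+b)/2,np.linalg.norm(a-b)
def proj(c,X):
    p=c["camera_matrix"]@(c["R"]@np.asarray(X,float)+np.asarray(c["t"]).ravel()); return p[:2]/p[2]
E
python3 - <<'E'
from h import *
np.set_printoptions(precision=3,suppress=True)
d=pickle.load(open("cams0.pkl","rb"));S=d["scene"];D=d["side"]
f=lambda c,o: (o[0]+c[0]/3.0075,o[1]+c[1]/3.)
print("ball",tri(S,f((117,176),(220,150)),D,f((188,30),(190,155))))
print("head",tri(S,f((301,50),(220,150)),D,f((65,104),(190,155))))
q=[plane(S,f(p,(220,150)),.065) for p in [(40,155),(130,134),(168,223),(72,247)]]
print("dimmer S",np.array(q),np.mean(q,0))
q=[plane(D,f(p,(190,155)),.065) for p in [(156,98),(216,64),(286,115),(224,153)]]
print("dimmer D",np.array(q),np.mean(q,0))
q=[plane(S,f(p,(120,220)),.036) for p in [(30,84),(203,30),(281,214),(89,281)]]
print("lamp",np.array(q),np.mean(q,0))
q=[plane(S,f(p,(220,150)),.012) for p in [(225,60),(327,138),(249,147)]]
print("hold S",np.array(q))
q=[plane(D,f(p,o),.012) for p,o in [((125,205),(210,190)),((55,238),(210,190)),((60,258),(190,155))]]
print("hold D",np.array(q))
E
```

```text
ball (array([0.561, 0.007, 0.139]), np.float64(0.001289100576425152))
head (array([0.532, 0.226, 0.178]), np.float64(0.006740971982439296))
dimmer S [[ 0.438 -0.018  0.065]
 [ 0.455  0.076  0.065]
 [ 0.578  0.053  0.065]
 [ 0.562 -0.042  0.065]] [0.508 0.017 0.065]
dimmer D [[ 0.567  0.06   0.065]
 [ 0.556 -0.038  0.065]
 [ 0.428 -0.014  0.065]
 [ 0.44   0.084  0.065]] [0.498 0.023 0.065]
lamp [[ 0.438 -0.346  0.036]
 [ 0.453 -0.176  0.036]
 [ 0.682 -0.191  0.036]
 [ 0.667 -0.361  0.036]] [ 0.56  -0.268  0.036]
hold S [[0.356 0.248 0.012]
 [0.513 0.281 0.012]
 [0.486 0.201 0.012]]
hold D [[0.35  0.254 0.012]
 [0.375 0.332 0.012]
 [0.504 0.286 0.012]]
```

Checks: the ball is 90 mm from the pivot with the lever at about 0.70 rad. Base corners fit 140x90 and the lamp corners fit. The probe leans along yaw -0.37. First move: towards the ball.

move_arm(steps=[{"dx": 3.7,"dy": -2.95},{"dx": 3.7,"dy": -2.95},{"dx": 3.7,"dy": -2.95},{"dx": 3.7,"dy": -2.95},{"dx": 3.7,"dy": -2.95},{"dx": 3.7,"dy": -2.95},{"dx": 3.7,"dy": -2.95},{"dx": 3.7,"dy": -2.95},{"dx": 3.7,"dy": -2.95},{"dx": 3.7,"dy": -2.95},{"dx": 3.7,"dy": -2.95},{"dx": 3.7,"dy": -2.95}], claw=8.7)

```text
$.steps[0]: bad value
```

move_arm(steps=[{"dx": 3.7,"dy": -2.95},{"dx": 3.7,"dy": -2.95},{"spin": -0.14},{"spin": -0.14},{"spin": -0.14},{"spin": -0.14},{"spin": -0.14},{"spin": -0.14},{"spin": -0.14},{}])

```text
$.steps[0]: bad value
```

```bash
cat >> h.py <<'E'
from scipy.spatial.transform import Rotation as Ro
def go(s,xyz,psi):
    M=Ro.from_quat(s["eef_rot"]); R=M.as_matrix(); p=np.arctan2(R[1,0],R[0,0])
    print("t",round(s["time"],2),"pos",s["ee_pos"].round(4),"psi %.3f tilt %.3f"%(p,np.arccos(-R[2,2])),"delta cm",(100*R.T@(np.array(xyz)-s["ee_pos"])).round(2),"spin %.3f"%(-(psi-p)),"w %.4f g %.1f"%(s["width"],s["grip_force"]),s["ft_force"].round(1))
E
python3 - <<'E'
from h import *
from bench import telemetry
go(telemetry.read_state(),(.561,.007,.302),1.383)
d=pickle.load(open("cams0.pkl","rb"));S=d["scene"]
for n,p in dict(heatsink=(318,325),driver=(490,370),meter=(450,450),drill=(565,410),bottle=(615,345),sd0=(130,355),sd1=(225,365),tape=(533,235),red=(447,235),ps=(130,530),ps2=(80,365),bin1=(265,540),bin2=(395,480)).items():
    print(n,plane(S,(p[0]/1.5625,p[1]/1.5625),0).round(2)[:2])
E
```

```text
t 0.15 pos [ 0.2427 -0.5759  0.4041] psi 0.399 tilt 0.001 delta cm [ 51.97 -41.34  10.26] spin -0.984 w 0.0869 g 0.0 [ 0.5 -0.1 -0.9]
heatsink [ 0.36 -0.09]
driver [0.63 0.16]
meter [ 0.75 -0.  ]
drill [0.77 0.23]
bottle [0.69 0.41]
sd0 [ 0.26 -0.45]
sd1 [ 0.37 -0.29]
tape [0.33 0.45]
red [0.24 0.28]
ps [ 0.63 -0.53]
ps2 [ 0.24 -0.54]
bin1 [ 0.75 -0.34]
bin2 [ 0.75 -0.11]
```

move_arm(steps=[{"dx": 3.7,"dy": -2.95,"dz": 0,"spin": 0},{"dx": 3.7,"dy": -2.95,"dz": 0,"spin": 0},{"dx": 3.7,"dy": -2.95,"dz": 0,"spin": 0},{"dx": 3.7,"dy": -2.95,"dz": 0,"spin": 0},{"dx": 3.7,"dy": -2.95,"dz": 0,"spin": 0},{"dx": 3.7,"dy": -2.95,"dz": 0,"spin": 0},{"dx": 3.7,"dy": -2.95,"dz": 0,"spin": 0},{"dx": 3.7,"dy": -2.95,"dz": 0,"spin": 0},{"dx": 3.7,"dy": -2.95,"dz": 0,"spin": 0},{"dx": 3.7,"dy": -2.95,"dz": 0,"spin": 0},{"dx": 3.7,"dy": -2.95,"dz": 0,"spin": 0},{"dx": 3.7,"dy": -2.95,"dz": 0,"spin": 0}], claw=8.7)

```text
time: 1.35
ee_pos: [0.5149, -0.0756, 0.4048]
eef_rot: [0.98, 0.198, 0.0, 0.0]
ft_force: [1.2, -1.1, 0.2]
width: 0.0869
grip_force: 0.0
```

move_arm(steps=[{"dx": 3.7,"dy": -2.95,"dz": 0,"spin": 0},{"dx": 3.7,"dy": -2.95,"dz": 0,"spin": 0},{"dx": 0,"dy": 0,"dz": 0,"spin": -0.14},{"dx": 0,"dy": 0,"dz": 0,"spin": -0.14},{"dx": 0,"dy": 0,"dz": 0,"spin": -0.14},{"dx": 0,"dy": 0,"dz": 0,"spin": -0.14},{"dx": 0,"dy": 0,"dz": 0,"spin": -0.14},{"dx": 0,"dy": 0,"dz": 0,"spin": -0.14},{"dx": 0,"dy": 0,"dz": 0,"spin": -0.14},{"dx": 0,"dy": 0,"dz": 0,"spin": 0}])

```text
time: 2.35
ee_pos: [0.5596, 0.0056, 0.4045]
eef_rot: [0.771, 0.637, -0.0, -0.0]
ft_force: [-0.7, -0.1, 0.5]
width: 0.0872
grip_force: 0.0
```

```bash
python3 - <<'E'
from h import *
from bench import telemetry
go(telemetry.read_state(),(.561,.007,.302),1.383)
E
```

```text
t 2.35 pos [0.5596 0.0056 0.4045] psi 1.381 tilt 0.000 delta cm [ 0.16  0.11 10.25] spin -0.002 w 0.0872 g 0.0 [-0.7 -0.1  0.5]
```

move_arm(steps=[{"dx": 0.1,"dy": 0.1,"dz": 3,"spin": 0},{"dx": 0,"dy": 0,"dz": 3,"spin": 0},{"dx": 0,"dy": 0,"dz": 1.8,"spin": 0},{"dx": 0,"dy": 0,"dz": 1.0,"spin": 0},{"dx": 0,"dy": 0,"dz": 0,"spin": 0}])

```text
time: 2.85
ee_pos: [0.5606, 0.0065, 0.3157]
eef_rot: [0.772, 0.635, -0.001, -0.001]
ft_force: [0.3, -0.6, 0.5]
width: 0.087
grip_force: 0.0
```

move_arm(steps=[{"dx": 0,"dy": 0,"dz": 0,"spin": 0},{"dx": 0,"dy": 0,"dz": 0,"spin": 0},{"dx": 0,"dy": 0,"dz": 0,"spin": 0},{"dx": 0,"dy": 0,"dz": 0,"spin": 0},{"dx": 0,"dy": 0,"dz": 0,"spin": 0},{"dx": 0,"dy": 0,"dz": 0,"spin": 0}], claw=3.6, squeeze=5)

```text
time: 3.45
ee_pos: [0.5609, 0.0066, 0.3169]
eef_rot: [0.772, 0.636, 0.0, 0.0]
ft_force: [-0.7, -0.0, 0.4]
width: 0.0465
grip_force: 0.0
```

```bash
python3 - <<'E'
from h import *
from bench import telemetry,imaging
s=telemetry.read_state()
go(s,(.503,.020,.317),1.383)
a=imaging.camera("side")["img"][145:220,220:320];b=imaging.camera("scene")["img"][170:245,220:320]
cv2.imwrite("pics/lev1.png",np.hstack([cv2.resize(x[:,:,::-1],(400,300),interpolation=cv2.INTER_CUBIC) for x in(a,b)]))
E
```

```text
t 3.45 pos [0.5609 0.0066 0.3169] psi 1.379 tilt 0.000 delta cm [ 0.21 -5.94 -0.01] spin -0.004 w 0.0465 g 0.0 [-0.7 -0.   0.4]
```

View pics/lev1.png

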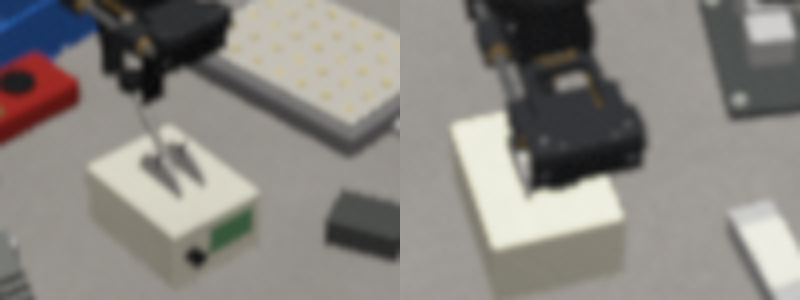

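The ball is between the fingers: side crop ball about (133,75), rod running down to (165,160). Now move it upright.

move_arm(steps=[{"dx": 0.1,"dy": -0.6,"dz": 0,"spin": 0},{"dx": 0.1,"dy": -0.6,"dz": 0,"spin": 0},{"dx": 0,"dy": -0.6,"dz": 0,"spin": 0},{"dx": 0,"dy": -0.6,"dz": 0,"spin": 0},{"dx": 0,"dy": -0.6,"dz": 0,"spin": 0},{"dx": 0,"dy": -0.6,"dz": 0,"spin": 0},{"dx": 0,"dy": -0.6,"dz": 0,"spin": 0},{"dx": 0,"dy": -0.6,"dz": 0,"spin": 0},{"dx": 0,"dy": -0.6,"dz": 0,"spin": 0},{"dx": 0,"dy": -0.5,"dz": 0,"spin": 0},{"dx": 0,"dy": 0,"dz": 0,"spin": 0}])

```text
time: 4.65
ee_pos: [0.5026, 0.0199, 0.3166]
eef_rot: [0.772, 0.636, -0.0, -0.0]
ft_force: [-0.1, 0.1, 1.0]
width: 0.0358
grip_force: 0.0
```

move_arm(steps=[{"dx": 0,"dy": 0,"dz": -0.5,"spin": 0},{"dx": 0,"dy": 0,"dz": 0,"spin": 0},{"dx": 0,"dy": 0,"dz": 0,"spin": 0},{"dx": 0,"dy": 0,"dz": 0,"spin": 0},{"dx": 0,"dy": 0,"dz": 0,"spin": 0},{"dx": 0,"dy": 0,"dz": 0,"spin": 0}], claw=2.4, squeeze=5)

```text
time: 5.25
ee_pos: [0.5035, 0.0198, 0.322]
eef_rot: [0.772, 0.636, 0.0, 0.0]
ft_force: [0.9, -0.9, 4.0]
width: 0.0254
grip_force: 5.0
```

move_arm(steps=[{"dx": 0,"dy": 0,"dz": 0,"spin": 0},{"dx": 0,"dy": 0,"dz": 0,"spin": 0},{"dx": 0,"dy": 0,"dz": 0,"spin": 0},{"dx": 0,"dy": 0,"dz": 0,"spin": 0},{"dx": 0,"dy": 0,"dz": 0,"spin": 0},{"dx": 0,"dy": 0,"dz": 0,"spin": 0},{"dx": 0,"dy": 0,"dz": 0,"spin": 0},{"dx": 0,"dy": 0,"dz": 0,"spin": 0},{"dx": 0,"dy": 0,"dz": -2,"spin": 0},{"dx": 0,"dy": 0,"dz": -4,"spin": 0},{"dx": 0,"dy": 0,"dz": -3,"spin": 0}], claw=6)

```text
time: 6.35
ee_pos: [0.5033, 0.02, 0.4135]
eef_rot: [0.772, 0.636, 0.0, 0.0]
ft_force: [0.9, 0.3, -0.1]
width: 0.06
grip_force: 0.0
```

move_arm(steps=[{"dx": 4.5,"dy": -1.8,"dz": 0,"spin": 0},{"dx": 4.5,"dy": -1.8,"dz": 0,"spin": 0},{"dx": 4.5,"dy": -1.8,"dz": 0,"spin": 0},{"dx": 4.5,"dy": -1.8,"dz": 0,"spin": 0},{"dx": 4.5,"dy": -1.8,"dz": 0,"spin": 0},{"dx": 0,"dy": 0,"dz": 0,"spin": 0}], claw=8.7)

```text
time: 6.95
ee_pos: [0.4548, 0.2644, 0.4122]
eef_rot: [0.769, 0.64, 0.001, -0.001]
ft_force: [-1.8, -0.1, -0.2]
width: 0.0865
grip_force: 0.0
```

move_arm(steps=[{"dx": 0,"dy": 0,"dz": 0,"spin": -0.14},{"dx": 0,"dy": 0,"dz": 0,"spin": -0.14},{"dx": 0,"dy": 0,"dz": 0,"spin": -0.14},{"dx": 0,"dy": 0,"dz": 0,"spin": -0.14},{"dx": 0,"dy": 0,"dz": 0,"spin": -0.14},{"dx": 0,"dy": 0,"dz": 0,"spin": -0.14},{"dx": 0,"dy": 0,"dz": 0,"spin": -0.14},{"dx": 0,"dy": 0,"dz": 0,"spin": -0.14},{"dx": 0,"dy": 0,"dz": 0,"spin": -0.14},{"dx": 0,"dy": 0,"dz": 0,"spin": -0.14},{"dx": 0,"dy": 0,"dz": 0,"spin": 0}])

```text
time: 8.05
ee_pos: [0.4581, 0.2574, 0.4116]
eef_rot: [0.18, 0.984, -0.0, -0.0]
ft_force: [-0.6, 0.1, 0.5]
width: 0.0872
grip_force: 0.0
```

```bash
python3 - <<'E'
from h import *
from bench import telemetry,imaging
s=telemetry.read_state()
go(s,(.456,.2575,.269),2.777)
w=imaging.camera("wrist");a=imaging.camera("side");b=imaging.camera("scene")
pickle.dump((w,a,b),open("cams1.pkl","wb"))
def cr(c,x,y,W,H): return cv2.resize(c["img"][y:y+H,x:x+W,::-1],(400,300),interpolation=cv2.INTER_CUBIC)
W=w["img"][:,:,::-1].copy()
def ax(t,s_,n=0,y=0):
    h=np.array([.934,-.357,0]);c=np.array([.431,.267,0]);l=np.array([.357,.934,0])
    return c+h*(t+(s_-n)*.7071)+l*y+np.array([0,0,.035+(s_+n)*.7071])
t0=-.039
for s_ in (.06,.093,.105,.165,.21): cv2.circle(W,tuple(int(v) for v in proj(w,ax(t0,s_)).round()),2,(0,0,255),-1)
print([proj(w,ax(t0,s_)).round() for s_ in(.06,.105,.21)])
print("ball up pred side",proj(a,(.503,.02,.16)),"scene",proj(b,(.503,.02,.16)))
top=np.hstack([cr(a,200,130,133,100),cr(b,200,150,133,100)])
W=cv2.resize(W,(400,300))
W2=cv2.resize(w["img"][:,:,::-1],(400,300))
cv2.imwrite("pics/p1.png",np.vstack([top,np.hstack([W,W2])]))
E
```

```text
t 8.05 pos [0.4581 0.2574 0.4116] psi 2.781 tilt 0.000 delta cm [ 0.2  -0.07 14.26] spin 0.004 w 0.0872 g 0.0 [-0.6  0.1  0.5]
[array([256., 159.]), array([256., 193.]), array([256., 300.])]
ball up pred side [262.36791113 167.99113059] scene [253.15693532 188.73828841]
```

View pics/p1.png

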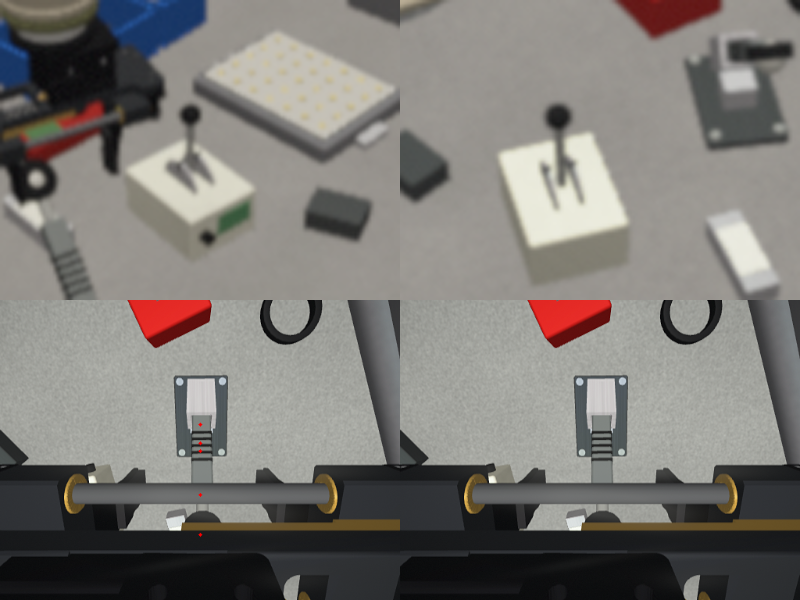

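The ball sits at side (263,168) and scene (252.5,189), within 1 px of the upright prediction. In the wrist view the probe is centred under the tool, with its ribs around crop (202,445). Descend and grasp.

move_arm(steps=[{"dx": 0.2,"dy": 0,"dz": 3,"spin": 0},{"dx": 0,"dy": 0,"dz": 3,"spin": 0},{"dx": 0,"dy": 0,"dz": 3,"spin": 0},{"dx": 0,"dy": 0,"dz": 2,"spin": 0},{"dx": 0,"dy": 0,"dz": 1.5,"spin": 0},{"dx": 0,"dy": 0,"dz": 1,"spin": 0},{"dx": 0,"dy": 0,"dz": 0.7,"spin": 0},{"dx": 0,"dy": 0,"dz": 0,"spin": 0}])

```text
time: 9.0
ee_pos: [0.4561, 0.2585, 0.2694]
eef_rot: [0.181, 0.984, -0.0, -0.0]
ft_force: [-0.4, 0.6, 0.7]
width: 0.0873
grip_force: 0.0
```

move_arm(steps=[{"dx": 0,"dy": 0,"dz": 0,"spin": 0},{"dx": 0,"dy": 0,"dz": 0,"spin": 0},{"dx": 0,"dy": 0,"dz": 0,"spin": 0},{"dx": 0,"dy": 0,"dz": 0,"spin": 0},{"dx": 0,"dy": 0,"dz": 0,"spin": 0},{"dx": 0,"dy": 0,"dz": 0,"spin": 0},{"dx": 0,"dy": 0,"dz": 0,"spin": 0},{"dx": 0,"dy": 0,"dz": 0,"spin": 0},{"dx": 0,"dy": 0,"dz": 0,"spin": 0},{"dx": 0,"dy": 0,"dz": 0,"spin": 0},{"dx": 0,"dy": 0,"dz": 0,"spin": 0},{"dx": 0,"dy": 0,"dz": 0,"spin": 0}], claw=1.5, squeeze=40)

```text
time: 10.2
ee_pos: [0.4561, 0.2586, 0.2698]
eef_rot: [0.18, 0.984, 0.0, 0.0]
ft_force: [1.2, 1.1, 1.1]
width: 0.0261
grip_force: 40.0
```

Width 26.1 mm at 40 N, so it's gripped. Draw it out along the slope.

move_arm(steps=[{"dx": -0.5,"dy": 0,"dz": -0.5,"spin": 0},{"dx": -0.7,"dy": 0,"dz": -0.7,"spin": 0},{"dx": -0.7,"dy": 0,"dz": -0.7,"spin": 0},{"dx": -0.7,"dy": 0,"dz": -0.7,"spin": 0},{"dx": -0.7,"dy": 0,"dz": -0.7,"spin": 0},{"dx": -0.7,"dy": 0,"dz": -0.7,"spin": 0},{"dx": -0.7,"dy": 0,"dz": -0.7,"spin": 0},{"dx": -0.7,"dy": 0,"dz": -0.7,"spin": 0},{"dx": -0.7,"dy": 0,"dz": -0.7,"spin": 0},{"dx": -0.7,"dy": 0,"dz": -0.7,"spin": 0},{"dx": -0.7,"dy": 0,"dz": -0.7,"spin": 0},{"dx": 0,"dy": 0,"dz": 0,"spin": 0}])

```text
time: 11.4
ee_pos: [0.5273, 0.2315, 0.3457]
eef_rot: [0.181, 0.983, 0.0, 0.001]
ft_force: [0.1, 0.1, -1.3]
width: 0.0257
grip_force: 40.0
```

```bash
python3 - <<'E'
from h import *
from bench import telemetry,imaging
go(telemetry.read_state(),(.456,.2575,.269),2.777)
a=imaging.camera("side");b=imaging.camera("scene")
cv2.imwrite("pics/p2.png",np.hstack([cv2.resize(c["img"][y:y+150,x:x+200,::-1],(400,300),interpolation=cv2.INTER_CUBIC) for c,x,y in((a,130,110),(b,230,90))]))
E
```

```text
t 11.4 pos [0.5273 0.2315 0.3457] psi 2.778 tilt 0.001 delta cm [ 7.59 -0.11  7.66] spin 0.001 w 0.0257 g 40.0 [ 0.1  0.1 -1.3]
```

View pics/p2.png

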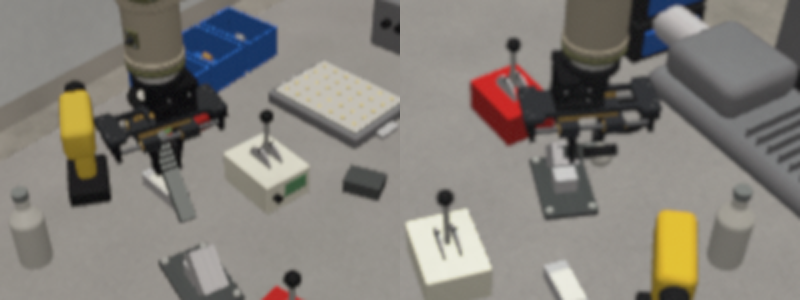

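Lever upright, probe out of the socket (tail at left crop (185,212), clear of the tube). To level it I'll press the tail on free bench so the bar pivots in the pads. First check for free space.

```bash
python3 - <<'E'
from h import *
from bench import telemetry
d=pickle.load(open("cams0.pkl","rb"));S=d["scene"]
for n,p in dict(mach_tip=(556,205),mach_mid=(620,265),mach_corner=(690,308),mach_far=(745,275),bottle=(615,347),driver=(490,390),drillL=(543,415)).items():
    print(n,plane(S,(p[0]/1.5625,p[1]/1.5625),0).round(3)[:2])
go(telemetry.read_state(),(.53,.42,.3457),2.356)
E
```

```text
mach_tip [0.268 0.563]
mach_mid [0.508 0.562]
mach_corner [0.68  0.605]
mach_far [0.66  0.777]
bottle [0.692 0.402]
driver [0.666 0.131]
drillL [0.76  0.185]
t 11.5 pos [0.5261 0.232  0.3446] psi 2.779 tilt 0.000 delta cm [ 6.31 17.71 -0.1 ] spin 0.423 w 0.0256 g 40.0 [ 0.3 -0.1 -1.8]
```

move_arm(steps=[{"dx": 1.4,"dy": 3.95,"dz": 0,"spin": 0},{"dx": 1.4,"dy": 3.95,"dz": 0,"spin": 0},{"dx": 1.4,"dy": 3.95,"dz": 0,"spin": 0},{"dx": 1.4,"dy": 3.95,"dz": 0,"spin": 0},{"dx": 0,"dy": 0,"dz": 0,"spin": 0.14},{"dx": 0,"dy": 0,"dz": 0,"spin": 0.14},{"dx": 0,"dy": 0,"dz": 0,"spin": 0.14},{"dx": 0,"dy": 0,"dz": 0,"spin": 0}])

```text
time: 12.3
ee_pos: [0.5293, 0.3999, 0.3443]
eef_rot: [0.382, 0.924, -0.0, -0.0]
ft_force: [-0.9, 0.3, -1.2]
width: 0.0259
grip_force: 40.0
```

move_arm(steps=[{"dx": 0,"dy": 0,"dz": 3,"spin": 0},{"dx": 0,"dy": 0,"dz": 3,"spin": 0},{"dx": 0,"dy": 0,"dz": 2,"spin": 0},{"dx": 0,"dy": 0,"dz": 1,"spin": 0},{"dx": 0,"dy": 0,"dz": 0.7,"spin": 0},{"dx": 0,"dy": 0,"dz": 0,"spin": 0}], squeeze=20)

```text
time: 12.9
ee_pos: [0.5298, 0.3995, 0.2475]
eef_rot: [0.381, 0.925, -0.0, -0.0]
ft_force: [-0.4, 0.3, -1.7]
width: 0.0257
grip_force: 20.0
```

```bash
python3 - <<'E'
from h import *
from bench import telemetry
go(telemetry.read_state(),(.55,.38,.186),2.356)
E
```

```text
t 12.9 pos [0.5298 0.3995 0.2475] psi 2.360 tilt 0.000 delta cm [-2.81  0.04  6.15] spin 0.004 w 0.0257 g 20.0 [-0.4  0.3 -1.7]
```

move_arm(steps=[{"dx": 0,"dy": 0,"dz": 0.5,"spin": 0},{"dx": -0.3,"dy": 0,"dz": 0.5,"spin": 0},{"dx": -0.4,"dy": 0,"dz": 0.5,"spin": 0},{"dx": -0.4,"dy": 0,"dz": 0.5,"spin": 0},{"dx": 0,"dy": 0,"dz": 0,"spin": 0}])

```text
time: 13.4
ee_pos: [0.5385, 0.3908, 0.227]
eef_rot: [0.382, 0.924, -0.0, 0.0]
ft_force: [0.7, -0.3, -0.3]
width: 0.0257
grip_force: 20.0
```

move_arm(steps=[{"dx": -0.3,"dy": 0,"dz": 0.5,"spin": 0},{"dx": -0.3,"dy": 0,"dz": 0.5,"spin": 0},{"dx": 0,"dy": 0,"dz": 0,"spin": 0}])

```text
time: 13.7
ee_pos: [0.5421, 0.3869, 0.2167]
eef_rot: [0.382, 0.924, -0.001, -0.0]
ft_force: [-0.0, -0.4, -0.5]
width: 0.0259
grip_force: 20.0
```

```bash
python3 - <<'E'
from h import *
from bench import telemetry,imaging
go(telemetry.read_state(),(.55,.38,.186),2.356)
a=imaging.camera("side");b=imaging.camera("scene")
cv2.imwrite("pics/p3.png",np.hstack([cv2.resize(c["img"][y:y+150,x:x+200,::-1],(400,300),interpolation=cv2.INTER_CUBIC) for c,x,y in((a,90,150),(b,270,90))]))
E
```

```text
t 13.7 pos [0.5421 0.3869 0.2167] psi 2.358 tilt 0.001 delta cm [-1.05  0.07  3.06] spin 0.002 w 0.0259 g 20.0 [-0.  -0.4 -0.5]
```

View pics/p3.png

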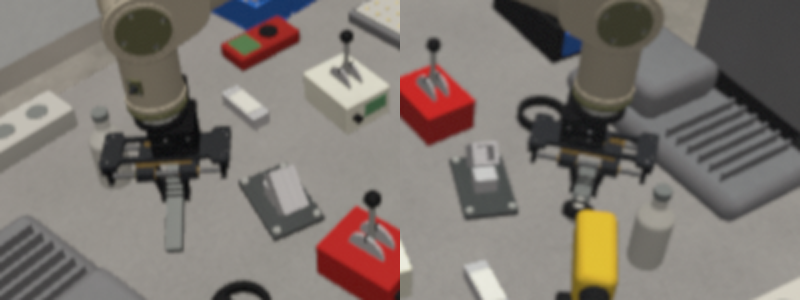

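The probe is pivoting: the tail is on the bench at left crop (174,248), the head at right crop (577,208), and nothing is touched. Continue.

move_arm(steps=[{"dx": -0.2,"dy": 0,"dz": 0.5,"spin": 0},{"dx": -0.2,"dy": 0,"dz": 0.5,"spin": 0},{"dx": -0.1,"dy": 0,"dz": 0.5,"spin": 0},{"dx": -0.1,"dy": 0,"dz": 0.5,"spin": 0},{"dx": 0,"dy": 0,"dz": 0.5,"spin": 0},{"dx": 0,"dy": 0,"dz": 0,"spin": 0},{"dx": 0,"dy": 0,"dz": 0.3,"spin": 0},{"dx": 0,"dy": 0,"dz": 0.2,"spin": 0},{"dx": 0,"dy": 0,"dz": 0,"spin": 0}])

```text
time: 14.7
ee_pos: [0.5462, 0.3833, 0.1875]
eef_rot: [0.381, 0.924, -0.0, -0.0]
ft_force: [0.5, 0.4, -0.6]
width: 0.026
grip_force: 20.0
```

move_arm(steps=[{"dx": 0,"dy": 0,"dz": 0,"spin": 0},{"dx": 0,"dy": 0,"dz": 0,"spin": 0},{"dx": 0,"dy": 0,"dz": -1,"spin": 0},{"dx": 0,"dy": 0,"dz": -3,"spin": 0},{"dx": 0,"dy": 0,"dz": -4,"spin": 0},{"dx": 0,"dy": 0,"dz": -4,"spin": 0},{"dx": 0,"dy": 0,"dz": -4,"spin": 0},{"dx": 0,"dy": 0,"dz": 0,"spin": 0}], squeeze=50)

```text
time: 15.5
ee_pos: [0.5463, 0.3847, 0.3549]
eef_rot: [0.381, 0.924, 0.004, 0.002]
ft_force: [0.2, 0.1, -1.6]
width: 0.0254
grip_force: 50.0
```

```bash
python3 - <<'E'
from h import *
from bench import telemetry,imaging
s=telemetry.read_state();go(s,(.53,.1,.40),1.2)
a=imaging.camera("side");b=imaging.camera("scene");w=imaging.camera("wrist")
# predicted level head/tail
R=Ro.from_quat(s["eef_rot"]).as_matrix();g=s["ee_pos"]+R@[0,0,.168]
for n,c in(("side",a),("scene",b),("wrist",w)): print(n,[ (k,proj(c,g-R[:,0]*k).round(1)) for k in(-.093,.117)])
cv2.imwrite("pics/p4.png",np.hstack([cv2.resize(c["img"][y:y+150,x:x+200,::-1],(400,300),interpolation=cv2.INTER_CUBIC) for c,x,y in((a,90,120),(b,280,80))]))
E
```

```text
t 15.5 pos [0.5463 0.3847 0.3549] psi 2.359 tilt 0.009 delta cm [-18.92 -21.29  -4.68] spin 1.159 w 0.0254 g 50.0 [ 0.2  0.1 -1.6]
side [(-0.093, array([166., 234.])), (0.117, array([173.1, 186.4]))]
scene [(-0.093, array([374.2, 131.6])), (0.117, array([363.8, 176.4]))]
wrist [(-0.093, array([261.7,  59.2])), (0.117, array([260.3, 410.8]))]
```

View pics/p4.png

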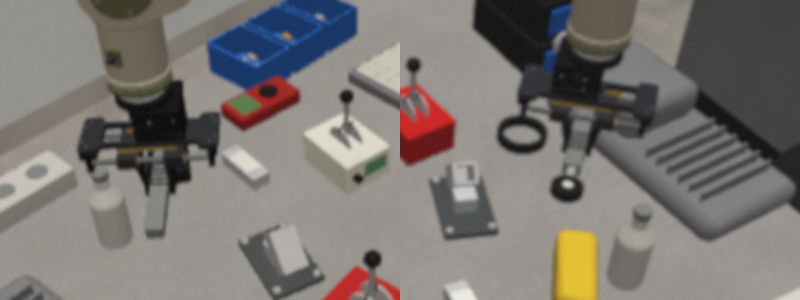

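Level in both views (head at scene (363.5,174), level prediction (363.8,176)). A white spot shows on the head's top face, so I'll check which side the dome is on.

```bash
python3 - <<'E'
from h import *
from bench import telemetry,imaging
d=pickle.load(open("cams0.pkl","rb"))
b=imaging.camera("scene");w=imaging.camera("wrist");pickle.dump((b,w),open("cams2.pkl","wb"))
def cr(c,x,y,W,H): return cv2.resize(c["img"][y:y+H,x:x+W,::-1],(400,300),interpolation=cv2.INTER_CUBIC)
cv2.imwrite("pics/p5.png",np.vstack([np.hstack([cr(d["scene"],295,145,48,36),cr(d["side"],190,175,48,36)]),np.hstack([cr(b,340,140,64,48),cr(w,0,0,512,384)])]))
E
```

```text
(no output)
```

View pics/p5.png

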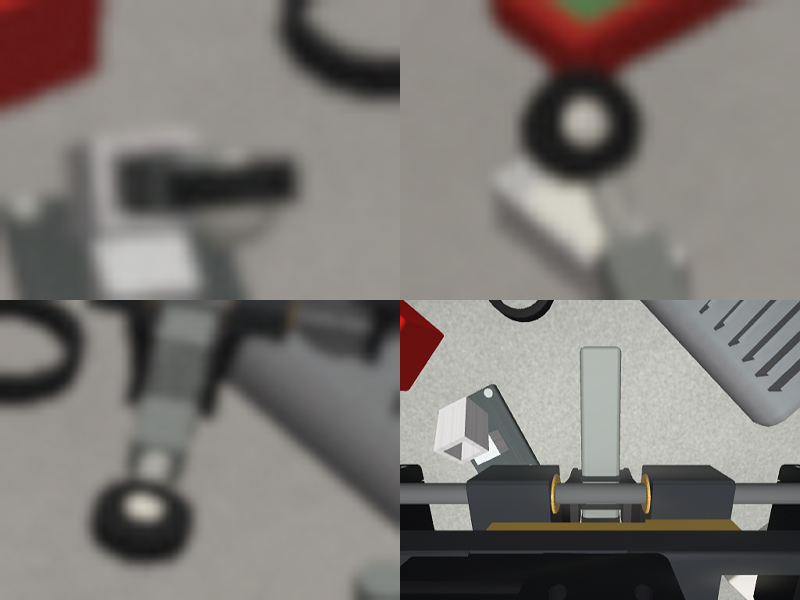

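The original scene view shows the large dome bulge under the disc, with only a small button on top, so the dome now faces down. Carry it to the lamp.

move_arm(steps=[{"dx": 0,"dy": 0,"dz": -3.2,"spin": 0},{"dx": 0,"dy": 0,"dz": -3.3,"spin": 0},{"dx": -1.5,"dy": -1.2,"dz": 0,"spin": 0},{"dx": -3,"dy": -2.5,"dz": 0,"spin": 0},{"dx": -3,"dy": -2.5,"dz": 0,"spin": 0},{"dx": -3,"dy": -2.5,"dz": 0,"spin": 0},{"dx": -3,"dy": -2.5,"dz": 0,"spin": 0},{"dx": -3,"dy": -2.5,"dz": 0,"spin": 0},{"dx": -3,"dy": -2.5,"dz": 0,"spin": 0},{"dx": -3,"dy": -2.5,"dz": 0,"spin": 0},{"dx": -3,"dy": -2.5,"dz": 0,"spin": 0},{"dx": -3,"dy": -2.5,"dz": 0,"spin": 0}], squeeze=60)

```text
time: 16.95
ee_pos: [0.5808, 0.0124, 0.4116]
eef_rot: [0.382, 0.924, -0.0, -0.001]
ft_force: [-0.1, 0.6, -2.0]
width: 0.0257
grip_force: 60.0
```

move_arm(steps=[{"dx": -3,"dy": -2.5,"dz": 0,"spin": 0},{"dx": -3,"dy": -2.5,"dz": 0,"spin": 0},{"dx": -3,"dy": -2.5,"dz": 0,"spin": 0},{"dx": -3,"dy": -2.2,"dz": 0,"spin": 0},{"dx": -1.8,"dy": -1.3,"dz": 0,"spin": 0},{"dx": 0,"dy": 0,"dz": 0,"spin": 0}])

```text
time: 17.55
ee_pos: [0.601, -0.1658, 0.4107]
eef_rot: [0.384, 0.923, -0.001, -0.001]
ft_force: [-0.9, 0.1, -1.8]
width: 0.0257
grip_force: 60.0
```

move_arm(steps=[{"dx": 0,"dy": 0,"dz": 0,"spin": 0.08},{"dx": 0,"dy": 0,"dz": 0,"spin": 0.12},{"dx": 0,"dy": 0,"dz": 0,"spin": 0.12},{"dx": 0,"dy": 0,"dz": 0,"spin": 0.12},{"dx": 0,"dy": 0,"dz": 0,"spin": 0.12},{"dx": 0,"dy": 0,"dz": 0,"spin": 0.12},{"dx": 0,"dy": 0,"dz": 0,"spin": 0.12},{"dx": 0,"dy": 0,"dz": 0,"spin": 0.12},{"dx": 0,"dy": 0,"dz": 0,"spin": 0.12},{"dx": 0,"dy": 0,"dz": 0,"spin": 0.12},{"dx": 0,"dy": 0,"dz": 0,"spin": 0}])

```text
time: 18.65
ee_pos: [0.6013, -0.1601, 0.4118]
eef_rot: [0.826, 0.564, -0.0, -0.001]
ft_force: [0.1, 0.5, -1.4]
width: 0.0256
grip_force: 60.0
```

```bash
python3 - <<'E'
from h import *
from bench import telemetry,imaging
s=telemetry.read_state();go(s,(.602,-.159,.342),1.2)
E
```

```text
t 18.65 pos [ 0.6013 -0.1601  0.4118] psi 1.198 tilt 0.002 delta cm [0.12 0.04 6.98] spin -0.002 w 0.0256 g 60.0 [ 0.1  0.5 -1.4]
```

move_arm(steps=[{"dx": 0.1,"dy": 0,"dz": 1.5,"spin": 0},{"dx": 0,"dy": 0,"dz": 2,"spin": 0},{"dx": 0,"dy": 0,"dz": 2,"spin": 0},{"dx": 0,"dy": 0,"dz": 1,"spin": 0},{"dx": 0,"dy": 0,"dz": 0.5,"spin": 0},{"dx": 0,"dy": 0,"dz": 0,"spin": 0},{"dx": 0,"dy": 0,"dz": 0,"spin": 0},{"dx": 0,"dy": 0,"dz": 0,"spin": 0},{"dx": 0,"dy": 0,"dz": 0,"spin": 0},{"dx": 0,"dy": 0,"dz": 0,"spin": 0}])

```text
time: 19.65
ee_pos: [0.6018, -0.1601, 0.3432]
eef_rot: [0.826, 0.564, 0.0, 0.0]
ft_force: [-0.1, -0.2, -1.2]
width: 0.0256
grip_force: 60.0
```

```bash
python3 - <<'E'
from h import *
from bench import telemetry,imaging
s=telemetry.read_state();go(s,(.602,-.159,.342),1.2)
a=imaging.camera("side");b=imaging.camera("scene")
R=Ro.from_quat(s["eef_rot"]).as_matrix();g=s["ee_pos"]+R@[0,0,.168]
def cr(c,x,y): return cv2.resize(c["img"][y:y+150,x:x+200,::-1],(400,300),interpolation=cv2.INTER_CUBIC)
o={}
for n,c,x,y in(("side",a,200,90),("scene",b,110,160)):
    im=cr(c,x,y)
    for th,col in((0,(0,255,0)),(.2,(0,0,255)),(-.2,(255,0,0))):
        for k in(-.093,.117,):
            p=proj(c,g-R[:,0]*k*np.cos(th)+np.array([0,0,k*np.sin(th)]));cv2.circle(im,tuple(int(v) for v in (p-[x,y])*2),2,col,-1)
            if n: print(n,th,k,((p-[x,y])*2).round(0))
    o[n]=np.vstack([im,cr(c,x,y)])
cv2.imwrite("pics/p6.png",np.hstack([o["side"],o["scene"]]))
E
```

```text
t 19.65 pos [ 0.6018 -0.1601  0.3432] psi 1.199 tilt 0.001 delta cm [ 0.11 -0.02  0.12] spin -0.001 w 0.0256 g 60.0 [-0.1 -0.2 -1.2]
side 0 -0.093 [103. 100.]
side 0 0.117 [199.  72.]
side 0.2 -0.093 [104. 108.]
side 0.2 0.117 [198.  62.]
side -0.2 -0.093 [104.  91.]
side -0.2 0.117 [197.  83.]
scene 0 -0.093 [267. 138.]
scene 0 0.117 [102. 153.]
scene 0.2 -0.093 [266. 148.]
scene 0.2 0.117 [100. 141.]
scene -0.2 -0.093 [265. 129.]
scene -0.2 0.117 [107. 165.]
```

View pics/p6.png

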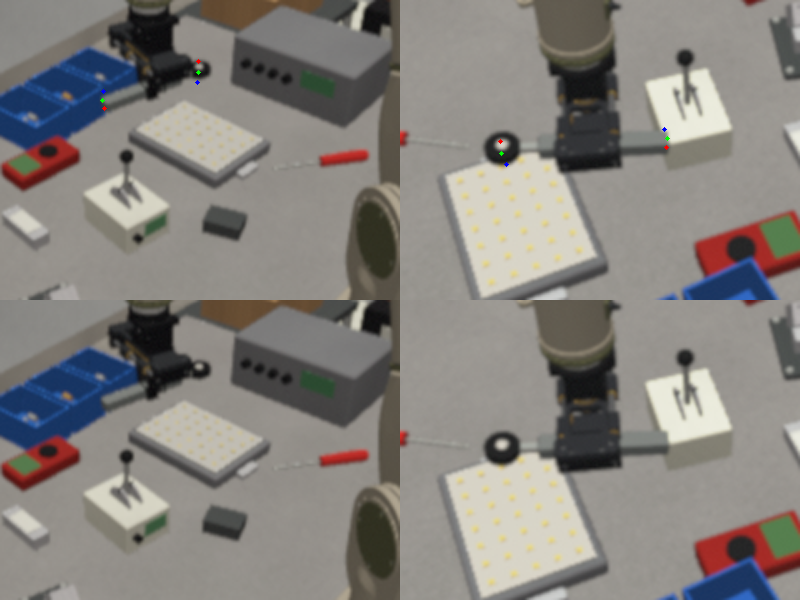

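Head at scene crop (502,148) and side crop (200,69). Together with the tail this gives a tilt of about 0.07 rad. The dome is computed at (0.560,-0.269), 12.5 cm above the lamp, and the lever is still upright. Handing in.

```bash
python3 -c "
from bench import job
print(job.close_job())"
```

```text
the job is handed in; nothing more can be done
None
```

I handed the job in, with no verdict returned. By my measurements the lever is upright and the probe is held about 12.5 cm above the lamp's middle, dome down and level to about 0.07 rad.

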